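Set the stop screw of a printed robot knee to a setting block

ROBOT

A 6-joint arm with a two-finger parallel gripper is mounted at the origin on the work surface. World frame = base frame: x ahead of the robot, y to its left, z up, the work surface at z = 0. Lengths are in mm, angles in rad, forces in N, time in s.
With the tool pointing down it reaches from about 350 to 975 mm from the base axis. Payload 7.1 kg.
Tool frame: the origin (TCP) lies at the very end of the fingers, on their centre line; the grasp point (between the pads) lies 19 mm behind it (ctrl.grasp_offset is the distance from the TCP to the grasp point, in mm); z points along the fingers, y is the line along which they close (so a half turn about z gives the same grasp; the last joint's range is limited). The gripper opens to 88 mm and grips with 3 to 60 N. Pads are 20 mm wide; open, the fingers measure 115 mm over their backs; the gripper's body (75 mm by 178 mm) begins 61 mm behind the grasp point.
Start: joints at [-1.197, 0.423, 1.63, -0, 1.089, -0.019], TCP at [239.251, -577.376, 200.375] pointing down, gripper open.
Joint ranges: [-3, 3], [-0.9, 2.11], [0.09, 2.58], [-1.31, 4.45], [0.11, 2.69], [-2.54, 2.54]. Speed limits (rad/s): [2.39, 2.39, 3.01, 3.14, 3.14, 3.14].

INTERFACE

Orientations are given as a rotation vector (axis times angle).
In Python, from workcell import ctrl, viewer, ticket, models gives the robot as it stands.
- The arm moves only by the tool play_rows, never from a script. Its arguments are lists of equal length, an entry for each row: "dp": the shift along the world's x, y, z in mm, a list of three; "yaw": the turn about the world's z in degrees. In form: {"dp": [[tx, ty, tz], ...], "yaw": [yaw, ...]}. A call has 1 to 8 rows; each row shifts and turns the commanded pose from where the row before left it; what a row does not reach is not made up. A row lasts 1/12 s, in which the tool goes at most 41.7 mm and 7.16 degrees, less where a joint would pass 70% of its speed; a pose out of reach is approached as far as the arm can. A call is refused whole if a number of a shift passes 41.7 or a number of a turn 7.16, either way. A call with a gripper value outside its range is refused whole. "gripper" is the closure, from 0 (fully open) to 1 (shut), set as the call begins (left out, the last holds). The fingers move at their own pace and stop on an object; the grip force is fixed at half the most. Time passes only in rows, so rows that do not move let the fingers close. It gives the time, the measured TCP pose, the force, the opening and the grip force at its end, in the units of the state.
- ctrl.get_obs(): the state, without advancing time (a new reading comes with each control period).
- viewer.get_image(name): name is "side" or "top" or "wrist"; returns a dict with "pixels" (480x640x3 uint8, red, green, blue), "range_z" (480x640 float32, mm along the optical axis (not along the pixel's ray), 0 where there is no reading), "fx", "fy", "cx", "cy" (pixels), "T" (4x4, takes a point from camera to world coordinates); the wrist camera has in their place "hand_eye" (4x4, takes a point from camera to tool coordinates, whose origin is the TCP and whose axes are the flange's). Camera axes: x right, y up, looking along -z (the intrinsics and any distortion apply to the point x, -y, -z); pixel columns grow to the right and rows downward; lengths in mm; the calibration is good to about 2 mm. A picture is of the moment at which its call begins: read the wrist's pose just before it.
- ticket.close_job(): hands the job in; it is judged then, once.
Trained networks look in a picture, given as the dict that the camera call returned (one of the last four; its "shot" number tells which), for a name from the list of things; names that differ only in an ending like _2 or _b are one class to them, and where a whole thing is asked for, a point or a joint stands for the part that bears it (a point fixed in the world has none). Each returns a list of dicts, best first, with "conf" (0 to 1); they miss things now and then, are a little off and sometimes report something else, mostly with a low value. They report only what shows in the picture. A call takes as long as a camera call.
- models.look_for(picture, name): "bbox" ([centre column, centre row, width, height] in pixels, round what is visible of it).
- models.landmark_of(picture, name): "location" ([column, row] in pixels: a listed point, or the origin of a listed thing).
The state is a dict: "t": time; "qpos": joint angles; "qvel": joint speeds; "joint_torque": joint torques, N m; "ee_pos": TCP position; "orientation": TCP orientation; "ft_force": force on the tool from outside, world axes, zero at the start; "moment": the same for the moment, N m; "width": finger opening in mm; "grasp_force": force on a finger pad.
Only numpy, scipy, OpenCV 4.12 (cv2) and the standard library are available. Lean on these libraries where they do the work, as an engineer would, in place of code of your own. Each camera call takes 0.05 s, during which the arm holds its last target. There are 200 camera calls.

TASK

Set the stop of the robot knee: take the orange flat-blade driver from the rack and turn the red slotted stop screw down (clockwise) until its rubber foot rests lightly on the aluminium setting block, so that the block just drags beneath it, neither loose nor nipped hard. With the driver out of the screw, draw the block out from under the foot with a light pull, so that it drags as it slides, and lay it down flat on the dark cutting mat; put the driver back upright into the rack hole it came from. Do not turn the screw once the block is out, and leave everything else where it is.

Things in the scene. Friction and masses are not known exactly. Their poses are not given: they have to be found in the camera images.
- driver: Stubby flat-blade driver, orange handle, 139 mm long, 120 g, upright in one of the three rack holes. Origin at the blade tip on the axis; z runs up to the handle, x along the blade's width. Blade 14 mm wide (x), 3 mm thick (y); 8 mm shaft from z 12; 18 mm bolster z 46 to 60; black collar 34 mm wide z 60 to 65. In the rack the collar rests on the rack's top, the tip 10 mm above the table.
- driver_grip (a point): Middle of the driver's flat-sided handle, 98 mm above the blade tip, same axes as the driver. The handle is 28 mm (x) by 24 mm (y), from 33 mm below to 33 mm above this point; a round black end cap adds 8 mm on top.
- rack: Wooden driver rack 215 x 60 mm, top at z = 70 mm, fixed. Origin under its centre; its row of three round holes, 24 mm wide, lies along its x at -65, 0 and +65 mm. The other two hold a blue and a green driver of the same outer size (tops 149 mm above the table).
- leg: Knee unit of a white printed robot leg on a bench stand, fixed. Origin on the table. -x is its front: there a black stop shelf sticks out, 50 mm wide, flat top 74 mm above the table, to x -118 mm; above it a black lug, 48 mm wide, 108 to 130 mm high, to x -75 mm, carries the upright stop screw at x -50, y 0. White thigh shell behind the screw: front at x -15 mm, 205 mm high.
- slot (a point): Centre of the floor of the slot in the red stop screw's round head, on its upright axis, about 140 mm above the table; moves and turns with the screw, x axis along the slot. The head is 30 mm wide, its top 8 mm above this point; the slot is 5.5 mm wide, 8 mm deep and open at both ends.
- stop: The red stop screw with the black rubber foot (22 mm wide) at its lower end, under the lug. Origin on the axis at the slot floor; it travels with the screw but does not turn. The foot starts 0.5 to 3 mm above the block. Once it touches, it gives: the force on the block grows by about 4.5 N per rad of turning.
- stop_screw (a joint): Angle of the stop screw (rad); grows as it turns clockwise from above, which lowers it 5 mm a turn. Starts at 1.2 to 2.4; the angle at which the foot meets the block varies and must be felt. The stiff thread takes about 0.05 N m to turn and stays where it is left; with the foot on the block the torque grows by about 0.006 N m per newton on the block (with the friction).
- block: Aluminium setting block, L-shaped, 125 to 205 g: base 100 mm (x) by 24 mm (y) by 20 mm high, with an upright grip at its -x end. Origin at the centre of its underside. It starts flat on the shelf under the screw's foot, grip end out to the front, and comes out along the leg's -x. Friction about 1 under the rubber foot, 0.6 on the shelf.
- block_grip (a point): Middle of the block's upright grip, same axes as the block: 43 mm from the block's centre towards -x, 35 mm above its underside. The grip is 14 mm (x) by 24 mm (y), rises from 20 to 50 mm above the underside and has a blue stripe. Loose, the block slides at a pull of about 1 N; dragging as it should, at 3 to 10 N.
- mat: Dark cutting mat with a light grid, 300 mm (x) by 210 mm (y), 3 mm thick, fixed flat on the table; origin under its centre. A small red block lies on its +x part, 80 to 110 mm from the centre.
- driver_blue: Blue nut driver in the rack, 139 mm long; leave alone.
- driver_green: Green cross-head driver in the rack, 139 mm long; leave alone.
- thin_block: Small red block, 70 x 24 x 12 mm, lying on the mat; origin at the centre of its underside; leave alone.
- wrench: Steel wrench, 200 mm long, lying on the table beyond the mat; leave alone.
- varnish: Amber bottle, 42 mm wide and 105 mm high; origin under its centre; leave alone.
- brush_jar: Glass jar with paint brushes, 60 mm wide, about 175 mm high with the brushes; origin under its centre; leave alone.
- spacer: White printed spacer, 52 mm wide and 70 mm high; origin under its centre; leave alone.
- cap_nut: White printed knob, 44 mm wide and 32 mm high; origin under its centre; leave alone.

How it is judged:
By the outcome, as a careful person would: the job done as asked, in the order asked, and still so for the second after the job is handed in, with the robot touching nothing.
It also fails if it takes over 72 s, if anything falls off the work surface, if the arm or the gripper's body presses on something with over 40 N, if the wrist force passes 120 N, or if a joint passes its speed limit or range.

## Working session

There is one attempt and no reset: what is moved stays moved. The work goes in short steps, Python scripts to look and compute and a tool call to move; the robot and the scene stay as the last step left them, time stands still between calls to the robot, and variables do not carry over. Pictures are saved under pics/ and viewed, at most 10 in all, crops included, and the job is handed in when it is done.

Besides the shell and the picture viewer there is one more tool, called after ">>>" as name(argument=value, ...) on one line, values as JSON. play_rows: Moves the arm, as the interface text tells. Its arguments: {"type":"object","properties":{"dp":{"type":"array"},"yaw":{"type":"array"},"gripper":{"type":"number"}},"required":["dp","yaw"]}

```bash
ls; mkdir -p pics
cat > h.py <<'E'
import numpy as np, cv2
from scipy.spatial.transform import Rotation as R
from workcell import ctrl, viewer, ticket, models
def T_of(p,o):
    if 'T' in p: return np.array(p['T'])
    M=np.eye(4); M[:3,:3]=R.from_rotvec(o['orientation']).as_matrix(); M[:3,3]=o['ee_pos']
    return M@np.array(p['hand_eye'])
def shot(n):
    o=ctrl.get_obs(); p=viewer.get_image(n); p['M']=T_of(p,o); p['name']=n; return p
def ray(p,u,v):
    d=np.array([(u-p['cx'])/p['fx'],-(v-p['cy'])/p['fy'],-1.0])
    return p['M'][:3,3],p['M'][:3,:3]@d
def atz(p,u,v,z):
    c,d=ray(p,u,v); return c+d*(z-c[2])/d[2]
def deep(p,u,v):
    z=p['range_z'][int(round(v)),int(round(u))]; c,d=ray(p,u,v); return c+d*z
def cloud(p):
    v,u=np.mgrid[0:480,0:640]; d=np.stack([(u-p['cx'])/p['fx'],-(v-p['cy'])/p['fy'],-np.ones(u.shape)],-1)
    return p['M'][:3,3]+(d*p['range_z'][...,None])@p['M'][:3,:3].T
def save(p,f): cv2.imwrite('pics/'+f,cv2.cvtColor(p['pixels'],cv2.COLOR_RGB2BGR))
E
python3 - <<'E'
from h import *
o=ctrl.get_obs(); print({k:np.round(v,3).tolist() for k,v in o.items()})
for n in ['top','side']:
    p=shot(n); save(p,n+'0.png'); print(n,[k for k in p if k not in('pixels','range_z')],p['fx'],np.round(p['M'],2).tolist())
    for t in ['driver','driver_grip','rack','leg','slot','stop','block','block_grip','mat','thin_block','driver_blue','driver_green']:
        for l in models.landmark_of(p,t)[:2]:
            print(t,np.round(l['location'],1),round(l['conf'],2),np.round(deep(p,*l['location']),1))
E
```

```text
pics
{'t': 0.0, 'qpos': [-1.197, 0.424, 1.631, 0.0, 1.089, -0.019], 'qvel': [0.002, 0.001, -0.0, -0.001, -0.001, -0.0], 'joint_torque': [-0.0, -54.463, -27.367, 0.064, 0.023, -0.0], 'ee_pos': [239.036, -576.83, 199.585], 'orientation': [-3.08, -0.613, 0.0], 'ft_force': [-0.386, 1.429, 0.123], 'moment': [0.002, -0.036, 0.036], 'grasp_force': 0.0, 'width': 87.854}
top ['fx', 'fy', 'cx', 'cy', 'T', 'shot', 'M', 'name'] 590.8108238574926 [[-0.01, 0.98, -0.18, 340.37], [-1.0, -0.01, 0.01, 16.72], [0.01, 0.18, 0.98, 1265.75], [0.0, 0.0, 0.0, 1.0]]
driver [479.4 303.3] 0.76 [ 464.7 -299.4   71.5]
driver_grip [491.1 295.5] 0.59 [ 473.5 -307.6  129.4]
driver_grip [486.2 273.3] 0.32 [ 526.4 -317.4   69.9]
rack [487.6 270.2] 0.62 [ 529.7 -315.3   88.9]
leg [235.5 254.9] 0.75 [559.2 188.3 128.5]
slot [248.2 248.4] 0.57 [570.1 162.5 137.8]
stop [282.9 262.8] 0.59 [543.5  96.  123. ]
stop [247.1 251.1] 0.55 [563.1 163.4 146.2]
block [266.4 257.8] 0.74 [558.8 131.   96.2]
block_grip [287.1 259.9] 0.9 [549.6  87.9 120.4]
block_grip [250.9 249. ] 0.65 [566.7 155.9 148.3]
mat [357.4 274.5] 0.65 [537.5
[... 442 characters left out ...]
0.78 [ 477.8 -319.6   10.1]
driver_grip [288.5 349.4] 0.6 [ 474.5 -331.7  116.8]
rack [333.9 405.9] 0.88 [ 541.1 -338.5    7.1]
leg [311.2 225.7] 0.82 [566.6  95.1  68.5]
slot [309.5 178.4] 0.6 [570.7 161.8 145.1]
stop [305.2 180.9] 0.73 [560.2 150.5 145. ]
block [306.8 213.6] 0.65 [555.4  84.1 103.3]
block_grip [302.4 211. ] 0.64 [547.3  91.6 105.7]
mat [303.5 294.9] 0.82 [532.1 -55.8   4.4]
mat [400.8 243.6] 0.46 [762.3  91.2  15.3]
thin_block [355.5 276. ] 0.94 [641.3 -12.7  10.3]
driver_blue [334.1 402. ] 0.87 [ 541.1 -338.2   14.8]
driver_blue [309.1 179.1] 0.26 [569.6 159.9 144.4]
driver_green [376.4 401.8] 0.67 [ 601.7 -349.7   19.4]
driver_green [200.4 223.8] 0.65 [332.4 244.2   3.7]
```

View pics/top0.png

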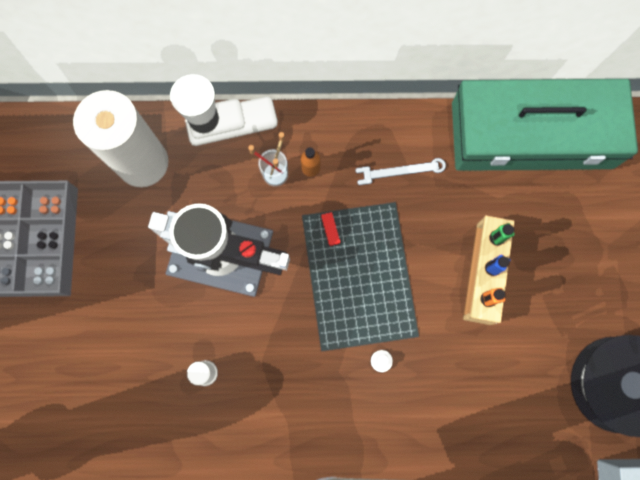

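View pics/side0.png

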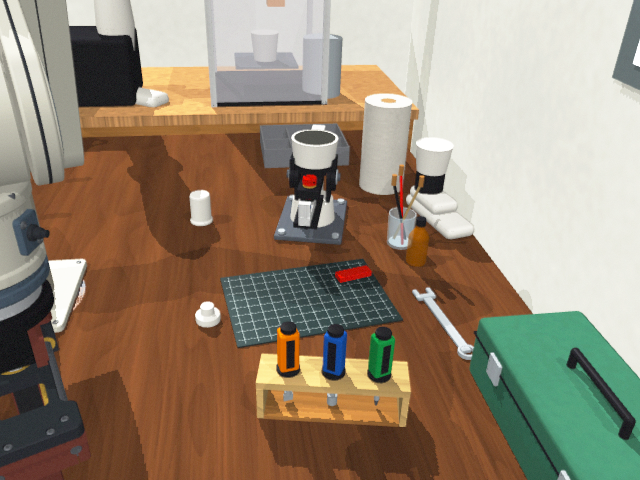

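Top: orange driver cap near (492,297), the −x end hole of the rack; screw at (248,249), block grip at (280,260), front of leg facing −y; thin red block at (331,231). Side agrees. Refining by colour and depth.

```bash
cat > m.py <<'E'
from h import *
def seg(p,C,box,f,zr):
    px=p['pixels'].astype(int); u0,v0,u1,v1=box
    m=f(px)&(C[...,2]>zr[0])&(C[...,2]<zr[1]); k=np.zeros_like(m); k[v0:v1,u0:u1]=1; m&=k
    return C[m]
def rect(P):
    r=cv2.minAreaRect(P[:,:2].astype(np.float32)); return [np.round(x,1) for x in r]
red=lambda q:(q[...,0]>130)&(q[...,1]<60)&(q[...,2]<60)
anyc=lambda q:q[...,0]>=0
E
python3 - <<'E'
from m import *
for n in ['top','side']:
    p=shot(n); C=cloud(p)
    A=C.reshape(-1,3)
    def near(x0,x1,y0,y1,z0,z1): 
        return A[(A[:,0]>x0)&(A[:,0]<x1)&(A[:,1]>y0)&(A[:,1]<y1)&(A[:,2]>z0)&(A[:,2]<z1)]
    P=near(430,650,-380,-250,140,155)
    for x in [474,537,600]:
        Q=P[abs(P[:,0]-x)<30]; print(n,'cap',x,len(Q),Q.mean(0).round(1) if len(Q) else '')
    P=near(420,680,-400,-250,60,74); print('racktop',len(P),rect(P),P[:,2].mean())
    q=p['pixels'].reshape(-1,3).astype(int)
    m=(A[:,0]>520)&(A[:,0]<620)&(A[:,1]>110)&(A[:,1]<210)&(A[:,2]>138)&(A[:,2]<160)&(q[:,0]>120)&(q[:,1]<70)
    print('screw',m.sum(),A[m].mean(0),A[m].max(0),A[m].min(0))
    P=near(500,600,60,108,117,130);print('grip',len(P),len(P) and P.mean(0),len(P) and rect(P))
    P=near(480,640,40,170,106,134);print('lug+grip',len(P),rect(P))
    P=near(500,620,60,125,66,80);print('shelf',len(P),len(P)and rect(P))
    m=(A[:,0]>560)&(A[:,0]<720)&(A[:,1]>-80)&(A[:,1]<60)&(A[:,2]>7)&(A[:,2]<20); print('thin',m.sum(),rect(A[m]))
    P=near(480,650,150,300,195,215);print('thigh',len(P),rect(P))
E
```

```text
top cap 474 139 [ 472.6 -316.5  147. ]
top cap 537 130 [ 535.9 -329.6  146.9]
top cap 600 132 [ 599.4 -342.4  147. ]
racktop 2063 [array([ 537.1, -331.5]), array([ 62.2, 216.5]), np.float64(78.8)] 69.04944145806883
screw 118 [569.91699795 163.65864171 146.05276263] [582.72200278 178.20684556 152.81739639] [554.44672572 148.82552784 138.13794774]
grip 90 [549.09113612  95.17493334 123.04984065] [array([549.4,  95.2]), array([14. , 23.7]), np.float64(75.6)]
lug+grip 388 [array([560.4, 131.1]), array([89.3, 48.5]), np.float64(76.9)]
shelf 152 [array([554.4, 105.4]), array([54.2, 37.3]), np.float64(0.0)]
thin 447 [array([626.3, -14.3]), array([145.4, 132.6]), np.float64(7.6)]
thigh 2372 [array([590.2, 247.7]), array([101.9, 101.2]), np.float64(18.3)]
side cap 474 210 [ 473.9 -323.5  146.4]
side cap 537 214 [ 537.8 -336.   146.4]
side cap 600 212 [ 600.8 -348.7  146.3]
racktop 3988 [array([ 538. , -332.9]), array([ 64.6, 215.5]), np.float64(78.6)] 68.60301611741663
screw 124 [569.18369185 157.49525838 144.54563278] [584.6308696  177.90076003 149.96131632] [554.73787263 144.19620125 138.13374209]
grip 73 [550.20174703  90.40309701 121.65149068] [array([550.6,  91.9]), array([16.6, 24.2]), np.float64(77.2)]
lug+grip 467 [array([565. , 126.4]), array([89.8, 49.2]), np.float64(83.1)]
shelf 163 [array([555.3, 106.2]), array([46.4, 50. ]), np.float64(75.8)]
thin 336 [array([638. ,  -1.7]), array([71. , 28.9]), np.float64(16.9)]
thigh 771 [array([591.7, 243.2]), array([102., 104.]), np.float64(34.5)]
```

>>> play_rows(dp=[[15,15,11],[25,28,11],[25,28,11],[25,28,11],[25,28,11],[25,28,11],[25,28,11],[25,28,11]], yaw=[0,0,0,0,0,0,0,0])

```text
t: 2.07
ee_pos: [430.2, -364.9, 289.1]
orientation: [3.081, 0.613, 0.0]
ft_force: [0.6, -1.3, 0.2]
width: 88.0
grasp_force: 0.0
```

>>> play_rows(dp=[[25,28,5],[18,21,0],[0,0,0],[0,0,0]], yaw=[0,0,0,0])

```text
t: 2.4
ee_pos: [472.9, -316.4, 293.4]
orientation: [3.08, 0.618, -0.0]
ft_force: [-0.4, -0.2, 0.2]
width: 88.1
grasp_force: 0.0
```

Run:
```python
from m import *
o=ctrl.get_obs(); print(o['t'],o['ee_pos'],o['orientation'],o['qpos'],o['moment'],o['ft_force'])
p=shot('wrist'); save(p,'w1.png'); print(np.round(p['hand_eye'],3).tolist(),p['fx'])
for t in ['driver','driver_grip','rack','driver_blue','driver_green']:
    for l in models.landmark_of(p,t)[:2]: print(t,np.round(l['location'],1),round(l['conf'],2),np.round(deep(p,*l['location']),1))
C=cloud(p).reshape(-1,3)
k=(abs(C[:,0]-473)<27)&(abs(C[:,1]+319)<35)
for z0,z1 in [(143,152),(100,139),(136,143)]:
    Q=C[k&(C[:,2]>z0)&(C[:,2]<z1)]
    if len(Q): print(z0,len(Q),Q.mean(0).round(1),rect(Q))
```

```text
2.4 [ 472.93665425 -316.3501025   293.44564267] [ 3.08004479e+00  6.17572940e-01 -1.06752459e-04] [-6.10340124e-01  2.45227144e-01  1.66207671e+00 -2.30535296e-04
  1.23415943e+00  5.64764816e-01] [-0.00498303  0.01893929 -0.01146885] [-0.35328698 -0.19686595  0.1507864 ]
[[-0.0, 0.952, 0.306, 84.998], [1.0, 0.0, -0.0, -0.701], [-0.0, 0.306, -0.952, -184.32], [0.0, 0.0, 0.0, 1.0]] 420.7340915821718
driver [319.8 182.3] 0.66 [ 488.1 -312.5   91.7]
driver_grip [321.7 200.6] 0.59 [ 484.4 -315.2  148.8]
rack [351.7 130.3] 0.96 [ 542.5 -318.8  110.4]
driver_blue [353.7 132.2] 0.72 [ 542.2 -318.8  131.6]
driver_green [391.   79.7] 0.84 [ 593.3 -334.3   94.1]
driver_green [320.6 201.9] 0.2 [ 483.2 -314.8  148.9]
143 621 [ 475.9 -317.7  148.6] [array([ 475.5, -318. ]), array([22.1, 22.3]), np.float64(62.2)]
100 347 [ 484.8 -314.1  125.1] [array([ 475.4, -317.8]), array([28. , 24.4]), np.float64(8.8)]
136 305 [ 480.2 -315.9  139.3] [array([ 475.4, -318. ]), array([27.8, 24. ]), np.float64(8.5)]
```

View pics/w1.png

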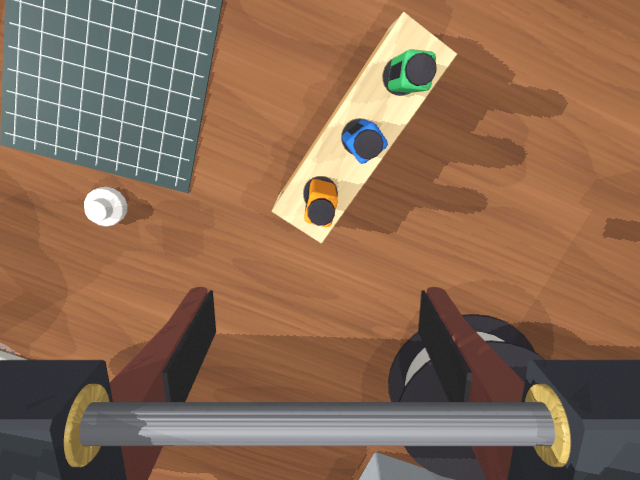

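Wrist view: orange cap at (321,211), handle behind it; measured centre (475.5,−318), handle x axis heading 8.6°. Grasping across the 24 mm sides.

>>> play_rows(dp=[[2.5,-1.6,-30],[0,0,-34],[0,0,-35],[0,0,-35],[0,0,-35],[0,0,-25],[0,0,-10.4],[0,0,0]], yaw=[-7,-7,0,0,0,0,0,0])

```text
t: 3.37
ee_pos: [472.9, -318.5, 86.5]
orientation: [-3.13, -0.231, 0.006]
ft_force: [-0.0, 0.1, 0.1]
width: 88.0
grasp_force: 0.0
```

>>> play_rows(dp=[[0,0,0],[0,0,0],[0,0,0],[0,0,0],[0,0,0],[0,0,0]], yaw=[0,0,0,0,0,0], gripper=1)

```text
t: 3.87
ee_pos: [475.2, -319.2, 89.8]
orientation: [3.132, 0.233, 0.002]
ft_force: [-0.0, 0.1, -0.1]
width: 51.2
grasp_force: 0.0
```

>>> play_rows(dp=[[0,0,0],[0,0,0],[0,0,0],[0,0,0]], yaw=[0,0,0,0])

```text
t: 4.2
ee_pos: [474.7, -318.9, 88.9]
orientation: [-3.133, -0.233, 0.0]
ft_force: [-0.2, 0.2, 0.2]
width: 24.4
grasp_force: 0.0
```

Run:
```python
from m import *
o=ctrl.get_obs(); print({k:np.round(v,3).tolist() for k,v in o.items()})
```

```text
{'t': 4.2, 'qpos': [-0.612, 0.498, 1.82, 0.0, 0.824, 0.81], 'qvel': [-0.002, 0.001, -0.003, 0.001, -0.0, -0.0], 'joint_torque': [0.003, -52.675, -21.17, 0.045, -0.042, 0.0], 'ee_pos': [474.729, -318.918, 88.94], 'orientation': [-3.133, -0.233, 0.0], 'ft_force': [-0.229, 0.18, 0.178], 'moment': [0.013, 0.016, 0.011], 'grasp_force': 0.0, 'width': 24.428}
```

>>> play_rows(dp=[[0,0,0],[0,0,0],[0,0,15],[0,0,30],[0,0,35],[0,0,35],[0,0,35],[0,0,30]], yaw=[0,0,0,0,0,0,0,0])

```text
t: 4.87
ee_pos: [474.7, -319.0, 271.2]
orientation: [3.132, 0.233, 0.001]
ft_force: [1.2, -0.6, -2.5]
width: 23.9
grasp_force: 30.0
```

>>> play_rows(dp=[[3.5,18,0],[3.5,18,0],[3.5,18,0],[3.5,18,0],[3.5,18,0],[3.5,18,0],[3.5,18,0],[3.5,18,0]], yaw=[7,7,7,7,7,7,7,7])

```text
t: 5.53
ee_pos: [502.5, -174.0, 268.7]
orientation: [-2.651, -1.684, 0.001]
ft_force: [0.2, 1.0, -0.8]
width: 24.0
grasp_force: 30.0
```

>>> play_rows(dp=[[3.5,18,0],[3.5,18,0],[3.5,18,0],[3.5,18,0],[3.5,18,0],[3.5,18,0],[3.5,18,0],[3.5,18,0]], yaw=[7,7,7,7,7,7,7,7])

```text
t: 6.2
ee_pos: [530.6, -30.1, 268.7]
orientation: [-1.55, -2.732, 0.0]
ft_force: [0.3, 0.1, -1.1]
width: 23.9
grasp_force: 30.0
```

>>> play_rows(dp=[[3.5,18,0],[3.5,18,0],[3.5,18,0],[3.5,18,0],[3.5,18,0],[3.5,18,0],[0,0,0],[0,0,0]], yaw=[7,7,7,7,7,7,0,0])

```text
t: 6.87
ee_pos: [551.5, 77.4, 268.6]
orientation: [-0.479, -3.104, 0.001]
ft_force: [-1.0, -0.2, -1.3]
width: 24.0
grasp_force: 30.0
```

Run:
```python
from m import *
o=ctrl.get_obs(); print({k:np.round(v,3).tolist() for k,v in o.items()})
p=shot('wrist'); save(p,'w2.png'); np.savez('w2.npz',px=p['pixels'],rz=p['range_z'],M=p['M'])
for t in ['driver','slot','stop','block_grip','block']:
    for l in models.landmark_of(p,t)[:2]: print(t,np.round(l['location'],1),round(l['conf'],2),np.round(deep(p,*l['location']),1), np.round(atz(p,*l['location'],140),1))
C=cloud(p); A=C.reshape(-1,3); q=p['pixels'].reshape(-1,3).astype(int)
m=(q[:,0]>120)&(q[:,1]<70)&(A[:,2]>143)&(A[:,2]<155)&(abs(A[:,1]-162)<30)&(abs(A[:,0]-570)<30)
Q=A[m]; print(len(Q),Q.mean(0),cv2.minEnclosingCircle(Q[:,:2].astype(np.float32)),np.percentile(Q[:,2],[5,50,95]))
```

```text
{'t': 6.867, 'qpos': [0.118, 0.249, 1.715, -0.0, 1.178, -1.146], 'qvel': [-0.025, -0.007, 0.009, -0.005, 0.002, 0.014], 'joint_torque': [0.994, -45.813, -29.909, 0.133, 0.031, -0.306], 'ee_pos': [551.469, 77.442, 268.615], 'orientation': [-0.479, -3.104, 0.001], 'ft_force': [-0.964, -0.188, -1.332], 'moment': [0.026, -0.171, 0.001], 'grasp_force': 29.992, 'width': 24.026}
driver [318.1 240. ] 0.65 [546.7  80.5 208.7] [568.1  74.  140. ]
driver [196.2 211.3] 0.63 [538.4 -56.7   3.9] [517.9  -8.1 140. ]
slot [435.3 206.2] 0.65 [569.1 167.2 140.4] [569.2 167.3 140. ]
stop [430.2 207.2] 0.76 [566.3 161.9 147.8] [568.8 163.4 140. ]
block [380.  192.5] 0.87 [557.5 133.7  93.4] [546.2 129.9 140. ]
967 [569.55829902 163.76470271 147.7755284 ] ((570.344970703125, 164.20538330078125), 15.342081069946289) [144.38958872 148.13374097 149.3531728 ]
```

View pics/w2.png

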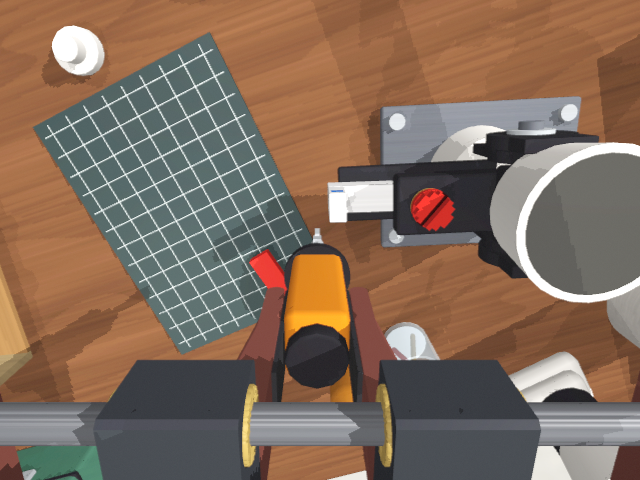

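Wrist view: blade tip near (318,232), screw head at (433,209) with slot running from lower-left to upper-right. Measuring slot heading and blade offset.

```bash
cat > slot.py <<'E'
from m import *
def slot(p,c0,ztop=148,show=None):
    # rectify the head-top plane around c0, 8 px/mm
    s=8; n=44*s; g=(np.arange(n)-n/2)/s
    X,Y=np.meshgrid(c0[0]+g,c0[1]-g)
    W=np.stack([X,Y,np.full_like(X,ztop),np.ones_like(X)],-1)@np.linalg.inv(p['M']).T
    u=p['cx']+p['fx']*W[...,0]/-W[...,2]; v=p['cy']-p['fy']*W[...,1]/-W[...,2]
    I=cv2.remap(p['pixels'],u.astype(np.float32),v.astype(np.float32),cv2.INTER_CUBIC).astype(int)
    if show: cv2.imwrite('pics/'+show,cv2.cvtColor(I.astype(np.uint8),cv2.COLOR_RGB2BGR))
    r=((I[...,0]>110)&(I[...,1]<90)).astype(np.uint8)
    r=cv2.morphologyEx(r,cv2.MORPH_OPEN,np.ones((9,9)))
    pts=np.argwhere(r)[:,::-1].astype(np.float32)
    (cx,cy),rad=cv2.minEnclosingCircle(pts)
    yy,xx=np.mgrid[:n,:n]
    d=(r==0)&(np.hypot(xx-cx,yy-cy)<12*s)
    q=np.argwhere(d)[:,::-1]; m=q.mean(0); w,V=np.linalg.eigh(np.cov((q-m).T)); a=V[:,1]
    tow=lambda x,y:(round(c0[0]+(x-n/2)/s,2),round(c0[1]-(y-n/2)/s,2))
    print('head',tow(cx,cy),'rad',rad/s,'dark centroid',tow(*m),'heading',np.degrees(np.arctan2(-a[1],a[0]))%180,'sd',np.sqrt(w)/s)
def proj(p,P):
    W=np.linalg.inv(p['M'])@np.append(P,1); return p['cx']+p['fx']*W[0]/-W[2],p['cy']-p['fy']*W[1]/-W[2]
E
python3 - <<'E'
from slot import *
o=ctrl.get_obs(); print(o['ee_pos'],o['orientation'],o['moment'],o['ft_force'])
p=shot('wrist'); slot(p,(570,164),148,'s1.png')
Rm=R.from_rotvec(o['orientation']).as_matrix()
for x in(-7,0,7): print(x,np.round(proj(p,o['ee_pos']+Rm@np.array([x,0,79.])),1))
I=p['pixels'][205:265,280:360]; I=cv2.resize(I,None,fx=5,fy=5,interpolation=cv2.INTER_CUBIC)
J=cv2.imread('pics/s1.png'); J=cv2.resize(J,(300,300))
cv2.imwrite('pics/c1.png',np.hstack([cv2.cvtColor(I,cv2.COLOR_RGB2BGR),J]))
E
```

```text
[551.63452319  76.23802494 269.00158203] [-4.80819869e-01 -3.10454825e+00  2.31158960e-04] [-0.00938308 -0.08470141 -0.00386049] [-0.10529108 -0.20926875 -1.45172601]
head (568.24, 163.08) rad 17.459054946899414 dark centroid (np.float64(569.24), np.float64(163.8)) heading 125.40142750153534 sd [0.65288018 6.87094872]
-7 [315.7 248.9]
0 [315.7 238.9]
7 [315.7 228.6]
```

View pics/c1.png

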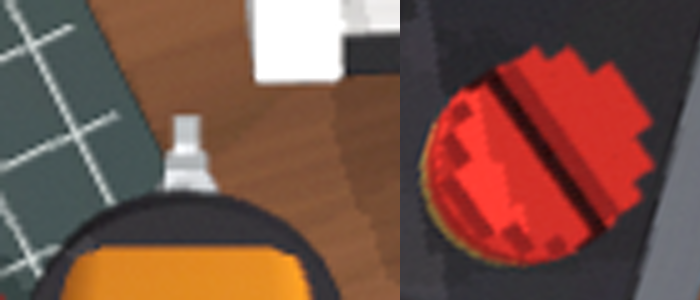

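>>> play_rows(dp=[[4.4,12.6,-5],[4.4,12.6,-5],[4.4,12.6,-5],[4.4,12.6,-5],[4.4,12.6,-5],[4.6,12.7,-5],[0,0,0],[0,0,0]], yaw=[-6,-6,-6,-6,-6,-7,0,0])

```text
t: 7.88
ee_pos: [578.2, 152.6, 238.6]
orientation: [-1.433, -2.795, 0.001]
ft_force: [0.7, -0.5, -1.7]
width: 23.7
grasp_force: 30.0
```

>>> play_rows(dp=[[0,0,0],[0,0,0],[0,0,0]], yaw=[0,0,0])

```text
t: 8.13
ee_pos: [578.4, 152.0, 239.4]
orientation: [1.437, 2.793, 0.0]
ft_force: [1.3, 0.4, -1.7]
width: 24.0
grasp_force: 30.0
```

Run:
```python
from slot import *
o=ctrl.get_obs(); print(o['ee_pos'],o['orientation'],2*np.degrees(np.arctan2(o['orientation'][1],o['orientation'][0])),o['moment'],o['ft_force'],o['qpos'])
p=shot('wrist'); slot(p,(570,164),148,'s2.png')
Rm=R.from_rotvec(o['orientation']).as_matrix()
for x in(-7,0,7): print(x,np.round(proj(p,o['ee_pos']+Rm@np.array([x,0,79.])),1))
u0,v0=270,160
I=cv2.resize(p['pixels'][v0:v0+90,u0:u0+100],None,fx=5,fy=5,interpolation=cv2.INTER_NEAREST)
J=cv2.resize(cv2.imread('pics/s2.png'),(300,300)); J=cv2.copyMakeBorder(J,0,150,0,0,cv2.BORDER_CONSTANT)
cv2.imwrite('pics/c2.png',np.hstack([cv2.cvtColor(I,cv2.COLOR_RGB2BGR),J]))
A=cloud(p).reshape(-1,3); q=p['pixels'].reshape(-1,3).astype(int)
m=(q[:,0]>120)&(q[:,1]<70)&(A[:,2]>140)&(A[:,2]<155)&(abs(A[:,1]-162)<30)&(abs(A[:,0]-570)<30)
Q=A[m]; print(len(Q),cv2.minEnclosingCircle(Q[:,:2].astype(np.float32)),np.percentile(Q[:,2],[5,50,95]))
```

```text
[578.3695516  152.04492163 239.39763408] [1.43726270e+00 2.79305662e+00 3.97932897e-04] 125.54073404184045 [ 0.02119257 -0.14699401 -0.07530944] [ 1.29585029  0.35339399 -1.65007287] [ 2.37218963e-01  3.41619436e-01  1.65681190e+00 -9.97420841e-05
  1.14266869e+00 -3.83042478e-01]
head (569.38, 165.62) rad 16.456254959106445 dark centroid (np.float64(569.28), np.float64(165.73)) heading 125.45487865616786 sd [1.51768772 6.83644137]
-7 [316.1 249.5]
0 [316.1 239.4]
7 [316.  229.2]
1117 ((570.2534790039062, 164.39845275878906), 15.05555534362793) [140.91159059 148.11073378 149.28299871]
```

View pics/c2.png

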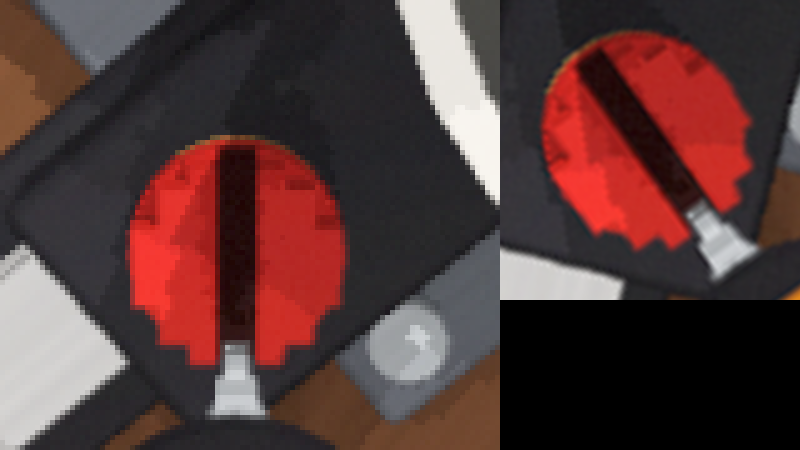

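Wrist crop: blade (col ≈317.5) lines up with the slot centre, heading matched at 125.5°. Moving 14.5 mm along the slot, then down.

>>> play_rows(dp=[[-4.2,5.9,0],[-4.2,5.9,0],[0,0,-4],[0,0,-4],[0,0,-3],[0,0,-2],[0,0,-2],[0,0,0]], yaw=[0,0,0,0,0,0,0,0])

```text
t: 8.85
ee_pos: [569.8, 164.4, 223.3]
orientation: [-1.438, -2.792, 0.001]
ft_force: [0.1, 0.4, -1.4]
width: 23.8
grasp_force: 30.0
```

>>> play_rows(dp=[[0,0,-1],[0,0,-1],[0,0,-1],[0,0,0]], yaw=[0,0,0,0])

```text
t: 9.18
ee_pos: [569.9, 164.5, 220.8]
orientation: [-1.438, -2.793, 0.0]
ft_force: [0.4, -1.1, -1.6]
width: 23.7
grasp_force: 30.0
```

Run:
```python
from slot import *
o=ctrl.get_obs(); print(o['t'],o['ee_pos'],o['moment'],o['ft_force'],o['qpos'][5])
p=shot('wrist')
u0,v0=270,160
I=cv2.resize(p['pixels'][v0:v0+90,u0:u0+100],None,fx=5,fy=5,interpolation=cv2.INTER_NEAREST)
cv2.imwrite('pics/c3.png',cv2.cvtColor(I,cv2.COLOR_RGB2BGR))
```

```text
9.1833 [569.89510649 164.46137192 220.82184658] [-0.01109201 -0.12235086  0.01108166] [ 0.41724911 -1.12393733 -1.59019859] -0.3587360216680968
```

View pics/c3.png

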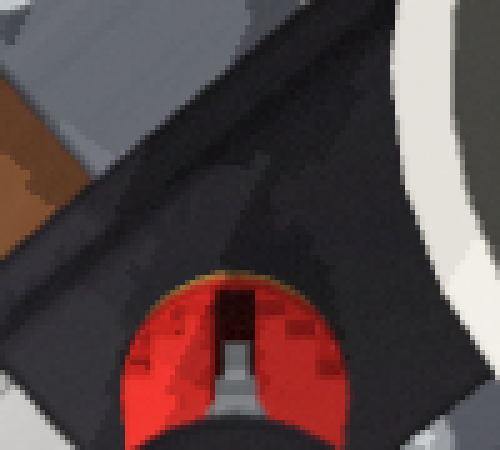

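```bash
cat > r.py <<'E'
from h import *
n=0;L=[]
import sys
for i in range(int(sys.argv[1]) if len(sys.argv)>1 else 1):
    if i: viewer.get_image('side')
    o=ctrl.get_obs(); L.append([o['t'],*o['moment'],*o['ft_force'],o['qpos'][5],o['joint_torque'][5],o['qvel'][5],o['ee_pos'][2]])
for l in L: print('t%.2f M %.3f %.3f %.3f F %.2f %.2f %.2f q6 %.3f jt6 %.3f qv %.2f z %.1f'%tuple(l))
E
python3 r.py 4
```

```text
t9.23 M -0.049 -0.114 0.037 F 0.02 0.06 -2.06 q6 -0.359 jt6 -0.000 qv -0.00 z 220.9
t9.28 M -0.018 -0.124 -0.002 F -0.18 0.27 -1.15 q6 -0.359 jt6 -0.000 qv 0.00 z 221.0
t9.33 M 0.022 -0.170 0.015 F -0.92 0.76 -1.63 q6 -0.359 jt6 -0.000 qv 0.00 z 221.0
t9.38 M -0.008 -0.112 -0.017 F -0.40 -0.60 -1.78 q6 -0.359 jt6 -0.000 qv 0.00 z 221.0
```

>>> play_rows(dp=[[0,0,-0.1],[0,0,-0.1],[0,0,-0.1],[0,0,-0.1]], yaw=[-5,-5,-5,-5])

```text
t: 9.72
ee_pos: [569.8, 164.5, 220.7]
orientation: [-1.907, -2.497, 0.0]
ft_force: [-0.8, 0.4, 0.6]
width: 24.2
grasp_force: 30.0
```

```bash
python3 r.py 4
```

```text
t9.72 M -0.017 0.148 0.059 F -0.80 0.37 0.59 q6 -0.005 jt6 -1.338 qv 1.04 z 220.7
t9.77 M -0.096 0.154 0.103 F -1.79 -0.48 -0.20 q6 -0.000 jt6 -0.391 qv -0.21 z 220.7
t9.82 M -0.049 0.208 0.004 F -1.19 0.58 0.57 q6 -0.009 jt6 1.131 qv -0.11 z 220.7
t9.87 M -0.003 0.198 0.035 F -1.46 0.41 0.62 q6 -0.012 jt6 0.478 qv -0.03 z 220.7
```

>>> play_rows(dp=[[0,0,-0.1],[0,0,-0.1],[0,0,-0.1]], yaw=[-6,-6,-6])

```text
t: 10.12
ee_pos: [570.0, 164.6, 220.4]
orientation: [-2.271, -2.17, -0.0]
ft_force: [-0.3, 0.2, 0.1]
width: 23.9
grasp_force: 30.0
```

```bash
python3 r.py 4
```

```text
t10.12 M -0.003 0.090 0.032 F -0.32 0.19 0.08 q6 0.306 jt6 -1.633 qv 1.25 z 220.4
t10.17 M 0.004 0.142 0.034 F -0.71 0.08 0.45 q6 0.313 jt6 -0.443 qv -0.25 z 220.5
t10.22 M -0.042 0.132 0.010 F -1.39 -0.16 -0.07 q6 0.303 jt6 1.341 qv -0.12 z 220.5
t10.27 M 0.077 0.143 0.036 F -0.64 0.36 0.50 q6 0.300 jt6 0.543 qv -0.02 z 220.4
```

Create q.py:
```python
from h import *
L=[]
for i in range(2):
    if i: viewer.get_image('side')
    o=ctrl.get_obs(); L+=['%.3f'%o['moment'][2]]
print(*L,'q6 %.3f Fz %.1f'%(o['qpos'][5],o['ft_force'][2]))
open('log','a').write(' '.join(L)+' %.4f\n'%o['qpos'][5])
```

```text
(no output)
```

>>> play_rows(dp=[[0,0,-0.05],[0,0,-0.05]], yaw=[-3.5,-3.5])

```text
t: 10.43
ee_pos: [570.1, 164.6, 220.3]
orientation: [2.395, 2.033, 0.001]
ft_force: [-1.0, 0.2, 0.2]
width: 24.0
grasp_force: 30.0
```

```bash
python3 q.py
```

```text
-0.016 0.029 q6 0.428 Fz 1.0
```

>>> play_rows(dp=[[0,0,-0.05],[0,0,-0.05]], yaw=[-3.5,-3.5])

```text
t: 10.65
ee_pos: [570.2, 164.6, 220.3]
orientation: [2.514, 1.883, 0.001]
ft_force: [-0.7, -0.2, 0.2]
width: 24.0
grasp_force: 30.0
```

```bash
python3 q.py
```

```text
-0.028 0.025 q6 0.550 Fz 0.1
```

>>> play_rows(dp=[[0,0,-0.05],[0,0,-0.05]], yaw=[-3.5,-3.5])

```text
t: 10.87
ee_pos: [570.3, 164.6, 220.1]
orientation: [2.624, 1.727, 0.001]
ft_force: [1.1, 0.5, 1.0]
width: 23.9
grasp_force: 30.0
```

```bash
python3 q.py
```

```text
0.057 0.024 q6 0.672 Fz 0.7
```

>>> play_rows(dp=[[0,0,-0.05],[0,0,-0.05]], yaw=[-3.5,-3.5])

```text
t: 11.08
ee_pos: [570.3, 164.6, 220.0]
orientation: [2.724, 1.564, 0.001]
ft_force: [-0.3, 0.1, 0.5]
width: 23.9
grasp_force: 30.0
```

```bash
python3 q.py
```

```text
0.087 0.022 q6 0.794 Fz -0.3
```

>>> play_rows(dp=[[0,0,-0.05],[0,0,-0.05]], yaw=[-3.5,-3.5])

```text
t: 11.3
ee_pos: [570.4, 164.6, 220.0]
orientation: [2.815, 1.395, 0.002]
ft_force: [-0.3, 0.0, 0.9]
width: 23.9
grasp_force: 30.0
```

```bash
python3 q.py
```

```text
0.044 0.040 q6 0.916 Fz -0.4
```

>>> play_rows(dp=[[0,0,-0.05],[0,0,-0.05]], yaw=[-3.5,-3.5])

```text
t: 11.52
ee_pos: [570.5, 164.6, 219.9]
orientation: [2.894, 1.221, 0.002]
ft_force: [1.0, 0.2, -0.4]
width: 23.9
grasp_force: 30.0
```

```bash
python3 q.py
```

```text
0.098 0.015 q6 1.038 Fz -0.2
```

>>> play_rows(dp=[[0,0,-0.05],[0,0,-0.05]], yaw=[-3.5,-3.5])

```text
t: 11.73
ee_pos: [570.5, 164.5, 219.8]
orientation: [2.963, 1.042, 0.002]
ft_force: [-0.0, 0.2, -0.5]
width: 23.6
grasp_force: 30.0
```

```bash
python3 q.py
```

```text
0.079 0.012 q6 1.160 Fz -0.7
```

>>> play_rows(dp=[[0,0,-0.05],[0,0,-0.05]], yaw=[-3.5,-3.5])

```text
t: 11.95
ee_pos: [570.6, 164.5, 219.7]
orientation: [3.021, 0.859, 0.002]
ft_force: [2.6, 0.5, 0.3]
width: 23.5
grasp_force: 30.0
```

```bash
python3 q.py
```

```text
0.098 0.099 q6 1.282 Fz 1.3
```

>>> play_rows(dp=[[0,0,-0.05],[0,0,-0.05]], yaw=[-3.5,-3.5])

```text
t: 12.17
ee_pos: [570.6, 164.4, 219.6]
orientation: [3.068, 0.673, 0.002]
ft_force: [2.2, 0.3, 0.2]
width: 23.9
grasp_force: 30.0
```

```bash
python3 q.py
```

```text
0.076 0.061 q6 1.404 Fz -0.7
```

>>> play_rows(dp=[[0,0,-0.05],[0,0,-0.05]], yaw=[-3.5,-3.5])

```text
t: 12.38
ee_pos: [570.6, 164.4, 219.5]
orientation: [3.103, 0.485, 0.002]
ft_force: [2.5, -0.9, 0.8]
width: 24.2
grasp_force: 30.0
```

```bash
python3 q.py
```

```text
0.093 0.070 q6 1.526 Fz 0.5
```

>>> play_rows(dp=[[0,0,-0.05],[0,0,-0.05]], yaw=[-3.5,-3.5])

```text
t: 12.6
ee_pos: [570.6, 164.3, 219.4]
orientation: [3.127, 0.295, 0.002]
ft_force: [2.5, -0.6, 0.3]
width: 23.7
grasp_force: 30.0
```

```bash
python3 q.py; python3 q.py;python3 q.py
```

```text
0.078 0.079 q6 1.648 Fz -0.1
0.079 0.068 q6 1.643 Fz -0.3
0.068 0.054 q6 1.642 Fz 0.3
```

>>> play_rows(dp=[[0,0,-0.05]], yaw=[-3.5])

```text
t: 12.83
ee_pos: [570.5, 164.3, 219.4]
orientation: [3.135, 0.202, 0.002]
ft_force: [2.9, -1.7, -0.3]
width: 23.7
grasp_force: 30.0
```

```bash
python3 q.py
```

```text
0.073 0.074 q6 1.710 Fz -0.0
```

>>> play_rows(dp=[[0,0,-0.05]], yaw=[-3.5])

```text
t: 12.97
ee_pos: [570.5, 164.3, 219.3]
orientation: [3.139, 0.104, 0.002]
ft_force: [3.7, -1.8, 1.0]
width: 23.8
grasp_force: 30.0
```

```bash
python3 q.py
```

```text
0.078 0.052 q6 1.771 Fz 1.0
```

>>> play_rows(dp=[[0,0,-0.05]], yaw=[-3.5])

```text
t: 13.1
ee_pos: [570.5, 164.3, 219.3]
orientation: [3.141, 0.009, 0.002]
ft_force: [4.1, -3.1, 0.9]
width: 24.1
grasp_force: 30.0
```

```bash
python3 q.py
```

```text
0.122 0.042 q6 1.832 Fz 0.8
```

>>> play_rows(dp=[[0,0,-0.05]], yaw=[-3.5])

```text
t: 13.23
ee_pos: [570.5, 164.3, 219.2]
orientation: [3.14, -0.087, 0.002]
ft_force: [2.9, -2.0, -0.1]
width: 23.9
grasp_force: 30.0
```

```bash
python3 q.py
```

```text
0.116 0.048 q6 1.893 Fz 0.1
```

>>> play_rows(dp=[[0,0,-0.05]], yaw=[-3.5])

```text
t: 13.37
ee_pos: [570.5, 164.3, 219.2]
orientation: [3.136, -0.183, 0.002]
ft_force: [4.1, -3.4, 0.9]
width: 23.8
grasp_force: 30.0
```

```bash
python3 q.py; python3 r.py 4
```

```text
0.075 0.084 q6 1.954 Fz 0.9
t13.42 M -0.706 -1.052 0.084 F 3.58 -2.82 0.94 q6 1.954 jt6 -0.392 qv -0.11 z 219.2
t13.47 M -0.758 -0.965 0.105 F 4.37 -3.40 1.39 q6 1.950 jt6 0.741 qv -0.05 z 219.2
t13.52 M -0.832 -1.009 0.139 F 3.38 -3.08 2.07 q6 1.949 jt6 0.316 qv -0.00 z 219.1
t13.57 M -0.827 -0.945 0.093 F 4.33 -2.62 1.63 q6 1.949 jt6 0.111 qv 0.01 z 219.2
```

>>> play_rows(dp=[[0.5,-0.4,0],[0,0,0],[0,0,0]], yaw=[0,0,0])

```text
t: 13.82
ee_pos: [570.5, 164.2, 219.1]
orientation: [-3.136, 0.19, -0.0]
ft_force: [2.6, -2.5, 2.5]
width: 23.8
grasp_force: 30.0
```

```bash
python3 r.py 4
```

```text
t13.82 M -0.534 -0.726 0.076 F 2.64 -2.48 2.54 q6 1.952 jt6 0.051 qv 0.01 z 219.1
t13.87 M -0.612 -0.693 0.084 F 2.57 -2.92 2.88 q6 1.952 jt6 0.059 qv 0.01 z 219.1
t13.92 M -0.613 -0.704 0.052 F 1.99 -1.32 2.63 q6 1.952 jt6 0.064 qv 0.00 z 219.1
t13.97 M -0.583 -0.750 0.077 F 1.52 -2.73 2.83 q6 1.952 jt6 0.068 qv 0.00 z 219.1
```

>>> play_rows(dp=[[0,0,0],[0,0,0],[0,0,0]], yaw=[-0.5,-0.5,-0.5])

```text
t: 14.22
ee_pos: [570.5, 164.2, 219.0]
orientation: [-3.133, 0.234, -0.0]
ft_force: [3.2, -2.9, 3.6]
width: 23.7
grasp_force: 30.0
```

```bash
python3 r.py 8
```

```text
t14.22 M -0.595 -0.619 0.114 F 3.24 -2.86 3.55 q6 1.980 jt6 -0.066 qv 0.10 z 219.0
t14.27 M -0.590 -0.712 0.052 F 1.87 -2.07 3.27 q6 1.980 jt6 0.028 qv -0.02 z 219.0
t14.32 M -0.562 -0.689 0.107 F 1.92 -1.99 4.00 q6 1.980 jt6 0.188 qv -0.01 z 219.0
t14.37 M -0.588 -0.706 0.072 F 2.44 -2.08 4.03 q6 1.979 jt6 0.126 qv -0.00 z 219.0
t14.42 M -0.564 -0.670 0.041 F 2.03 -2.35 4.61 q6 1.979 jt6 0.094 qv -0.00 z 219.0
t14.47 M -0.533 -0.673 0.113 F 2.76 -2.13 3.89 q6 1.979 jt6 0.082 qv 0.00 z 219.0
t14.52 M -0.532 -0.635 0.013 F 1.77 -2.61 4.86 q6 1.979 jt6 0.079 qv 0.00 z 219.0
t14.57 M -0.495 -0.634 0.124 F 2.54 -1.81 5.26 q6 1.979 jt6 0.078 qv -0.00 z 219.0
```

>>> play_rows(dp=[[0,0,4],[0,0,14],[0,0,26],[0,0,27.1],[-6.8,-34.5,0],[-6.8,-34.5,0],[-6.8,-34.5,0],[-6.8,-34.5,0]], yaw=[0,0,0,0,1.7,1.7,1.7,1.7])

```text
t: 15.23
ee_pos: [541.1, 25.8, 289.1]
orientation: [-3.14, 0.043, 0.006]
ft_force: [0.0, -0.2, -0.9]
width: 23.6
grasp_force: 30.0
```

>>> play_rows(dp=[[-6.8,-34.5,0],[-6.8,-34.5,0],[-6.8,-34.5,0],[-6.8,-34.5,0],[-6.8,-34.5,0],[-6.8,-34.5,0],[-6.8,-34.5,0],[-6.8,-34.5,0]], yaw=[1.7,1.7,1.7,1.7,1.7,1.8,0,0])

```text
t: 15.9
ee_pos: [487.2, -250.1, 289.1]
orientation: [-3.129, -0.235, 0.004]
ft_force: [0.8, 0.7, -1.4]
width: 24.2
grasp_force: 30.0
```

>>> play_rows(dp=[[-6.8,-34.5,0],[-7.3,-34.6,0],[0,0,0],[0,0,0],[0,0,-20],[0,0,-35],[0,0,-35],[0,0,-20]], yaw=[0,0,0,0,0,0,0,0])

```text
t: 16.57
ee_pos: [473.0, -315.4, 176.4]
orientation: [-3.128, -0.237, 0.006]
ft_force: [-0.1, -0.3, -1.7]
width: 24.0
grasp_force: 30.0
```

>>> play_rows(dp=[[0,0,0],[0,0,0]], yaw=[0,0])

```text
t: 16.73
ee_pos: [474.2, -316.9, 179.1]
orientation: [-3.13, -0.237, 0.004]
ft_force: [0.5, -0.0, -1.0]
width: 23.9
grasp_force: 30.0
```

Run:
```python
from slot import *
o=ctrl.get_obs(); print(o['ee_pos'],2*np.degrees(np.arctan2(o['orientation'][1],o['orientation'][0])),o['qpos'][5])
p=shot('wrist'); Rm=R.from_rotvec(o['orientation']).as_matrix()
print(proj(p,o['ee_pos']+Rm@np.array([0,0,79.])),proj(p,o['ee_pos']+Rm@np.array([7,0,79.])))
cv2.imwrite('pics/c4.png',cv2.cvtColor(cv2.resize(p['pixels'][140:300,220:430],None,fx=3,fy=3),cv2.COLOR_RGB2BGR))
```

```text
[ 474.23832657 -316.87356521  179.11005577] -351.32825917234277 0.8086860740599315
(np.float64(317.80719485870935), np.float64(238.84719357313068)) (np.float64(317.8111673986795), np.float64(228.63483800068897))
```

View pics/c4.png

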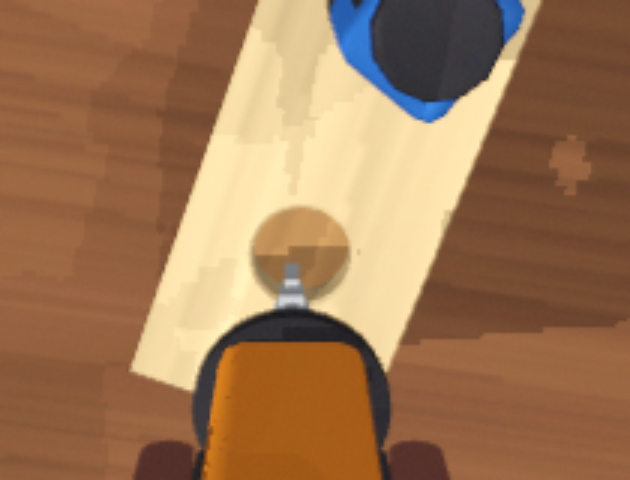

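Crop: open hole at about (320,224), blade front tip at (317,228), 30 mm above the rack top. Checking the offset.

Run:
```python
from slot import *
o=ctrl.get_obs(); p=shot('wrist'); print(o['t'],o['ee_pos'],o['qvel'][:3])
I=p['pixels'][195:255,295:345].astype(int)
p2=dict(p)
Rm=R.from_rotvec([-3.13,-.237,.0]).as_matrix()
# earlier shot pose
p2['M']=T_of({'hand_eye':p['hand_eye']},{'orientation':[-3.13,-.237,.004],'ee_pos':[474.24,-316.87,179.11]})
h=atz(p2,319.9,224,70); t=atz(p2,317,228.3,100); tip=t-Rm@np.array([7,0,0])
print('hole',h,'tip',tip,'move',h-tip)
```

```text
16.7833 [ 475.32126424 -317.92872754  180.67585874] [-0.00825525 -0.02456421 -0.02531257]
hole [ 475.76538405 -317.94207059   70.        ] tip [ 474.14027957 -316.12488941   99.99860852] move [  1.62510448  -1.81718118 -29.99860852]
```

>>> play_rows(dp=[[0.7,0.3,0],[0,0,-20],[0,0,-30],[0,0,-20],[0,0,-8],[0,0,-6],[0,0,-5],[0,0,-1]], yaw=[0,0,0,0,0,0,0,0])

```text
t: 17.5
ee_pos: [476.0, -319.0, 90.5]
orientation: [3.132, 0.236, 0.001]
ft_force: [0.4, -0.6, -0.8]
width: 24.1
grasp_force: 30.0
```

>>> play_rows(dp=[[0,0,0],[0,0,-0.5],[0,0,0]], yaw=[0,0,0])

```text
t: 17.75
ee_pos: [475.9, -319.0, 90.3]
orientation: [3.132, 0.236, 0.002]
ft_force: [-0.2, -1.1, -0.7]
width: 23.6
grasp_force: 30.0
```

```bash
python3 r.py 2
```

```text
t17.75 M 0.008 -0.062 -0.041 F -0.19 -1.05 -0.69 q6 0.809 jt6 0.000 qv 0.00 z 90.3
t17.80 M -0.010 0.046 -0.001 F -0.49 -0.24 -1.11 q6 0.809 jt6 0.000 qv -0.00 z 90.2
```

>>> play_rows(dp=[[0,0,-0.7],[0,0,0]], yaw=[0,0])

```text
t: 17.97
ee_pos: [475.5, -318.7, 89.0]
orientation: [3.133, 0.236, 0.0]
ft_force: [-0.3, 0.1, -2.0]
width: 23.6
grasp_force: 30.0
```

>>> play_rows(dp=[[0,0,0],[0,0,0],[0,0,0],[0,0,0],[0,0,10],[0,0,35],[0,0,35],[0,0,35]], yaw=[0,0,0,0,0,0,0,0], gripper=0)

```text
t: 18.63
ee_pos: [475.1, -318.4, 205.5]
orientation: [-3.132, -0.236, 0.001]
ft_force: [1.1, 0.2, 0.7]
width: 73.7
grasp_force: 0.0
```

>>> play_rows(dp=[[6.6,37.5,4],[6.6,37.5,4],[6.6,37.5,4],[6.6,37.5,4],[6.6,37.5,4],[6.6,37.5,4],[6.6,37.5,4],[6.6,37.5,4]], yaw=[5.8,5.8,5.8,5.8,5.8,5.8,5.8,5.8])

```text
t: 19.3
ee_pos: [528.3, -16.8, 237.0]
orientation: [2.782, 1.457, 0.001]
ft_force: [0.6, 0.1, -0.4]
width: 88.0
grasp_force: 0.0
```

>>> play_rows(dp=[[6.6,37.5,4],[6.6,37.5,0],[6.6,37.5,0],[0,0,0],[0,0,0],[0,0,0]], yaw=[6,6,6,0,0,0])

```text
t: 19.8
ee_pos: [547.8, 93.5, 240.1]
orientation: [2.526, 1.868, -0.001]
ft_force: [-0.7, 0.0, 0.5]
width: 88.0
grasp_force: 0.0
```

Run:
```python
from slot import *
for i in range(2):
    o=ctrl.get_obs(); p=shot('wrist'); print(o['t'],o['ee_pos'],2*np.degrees(np.arctan2(o['orientation'][1],o['orientation'][0])),o['ft_force'],o['width'])
save(p,'w5.png')
A=cloud(p).reshape(-1,3); k=(abs(A[:,0]-550)<60)&(A[:,1]>50)&(A[:,1]<190)
g=A[k&(A[:,2]>117)&(A[:,2]<128)&(A[:,1]<112)]; print('grip',len(g),rect(g),g[:,2].mean())
l=A[k&(A[:,2]>126)&(A[:,2]<134)&(A[:,1]>110)]; print('lug',len(l),rect(l))
b=A[k&(A[:,2]>90)&(A[:,2]<98)]; print('base',len(b),rect(b))
b=A[k&(A[:,2]>142)&(A[:,2]<153)]; print('head',len(b),np.median(b[:,2]),cv2.minEnclosingCircle(b[:,:2].astype(np.float32)))
b=A[k&(A[:,2]>68)&(A[:,2]<78)]; print('shelf',len(b),rect(b))
for t in ['block_grip','block']:
    for x in models.landmark_of(p,t)[:1]: print(t,x, atz(p,*x['location'],124))
p=shot('side')
```

```text
19.8 [547.75321155  93.50463884 240.10129967] 72.97545718292197 [-0.65353657  0.01384735  0.51476478] 88.00008362428402
19.85 [547.74156937  92.89774545 240.05684134] 72.9147723831622 [-0.13593885 -0.53348262  0.72387717] 87.75545914726278
grip 642 [array([551.7,  95.7]), array([14.3, 23.9]), np.float64(73.9)] 123.58009109392512
lug 3813 [array([571.2, 168.1]), array([57.7, 48. ]), np.float64(75.3)]
base 1369 [array([558.2, 119.3]), array([36.2, 24. ]), np.float64(74.4)]
head 1170 146.6164653876344 ((570.2630615234375, 164.53472900390625), 14.833910942077637)
shelf 1247 [array([557.7, 116.4]), array([36.1, 50.1]), np.float64(75.3)]
block_grip {'location': [318.4, 212.7], 'conf': 0.73} [551.33185933 100.94295259 124.        ]
block {'location': [568.3, 340.9], 'conf': 0.66} [714.22824908 -61.69975475 124.        ]
```

View pics/w5.png

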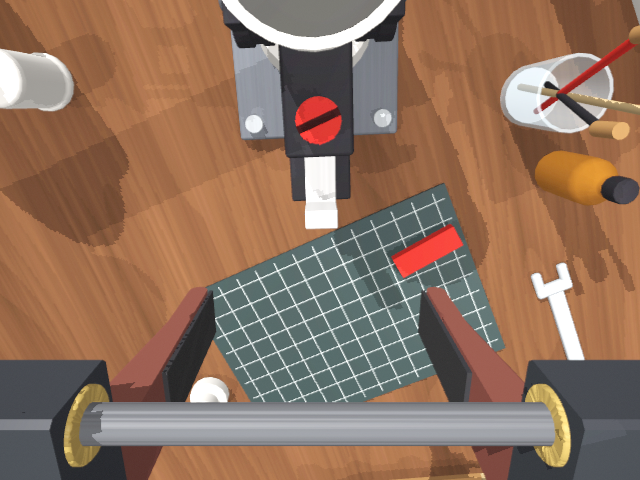

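Wrist view: block grip at (320,215), lug and screw behind, screw head 1.5 mm lower than before. Lowering over the grip.

>>> play_rows(dp=[[3,3,-20],[0,0,-36],[0,0,-36],[0,0,-36],[0,0,-15],[0,0,-5],[0,0,0],[0,0,0]], yaw=[1.3,0,0,0,0,0,0,0])

```text
t: 20.72
ee_pos: [551.9, 96.5, 92.7]
orientation: [2.504, 1.896, 0.002]
ft_force: [-0.8, -1.1, 0.5]
width: 87.7
grasp_force: 0.0
```

>>> play_rows(dp=[[0,0,0],[0,0,0],[0,0,0]], yaw=[0,0,0])

```text
t: 20.97
ee_pos: [552.0, 96.9, 93.2]
orientation: [2.503, 1.897, 0.003]
ft_force: [-0.0, 0.8, 0.5]
width: 87.6
grasp_force: 0.0
```

```bash
python3 r.py 6; python3 -c "
from h import *
o=ctrl.get_obs();print(o['ee_pos'],o['width'])"
```

```text
t20.97 M -0.016 -0.049 0.039 F -0.02 0.82 0.46 q6 0.427 jt6 0.000 qv 0.00 z 93.2
t21.02 M -0.027 -0.006 0.022 F 0.64 0.26 0.48 q6 0.427 jt6 0.000 qv 0.00 z 93.0
t21.07 M -0.025 -0.029 0.020 F 0.65 -0.36 0.52 q6 0.427 jt6 0.000 qv -0.00 z 92.7
t21.12 M -0.045 -0.014 0.004 F 0.48 -0.42 0.46 q6 0.427 jt6 0.000 qv -0.00 z 92.5
t21.17 M -0.093 -0.084 -0.004 F -0.22 0.64 -0.73 q6 0.427 jt6 0.000 qv 0.00 z 92.3
t21.22 M -0.028 -0.024 -0.010 F -0.38 -0.46 -0.58 q6 0.427 jt6 0.000 qv -0.00 z 92.1
[551.16130458  96.8723473   92.14550548] 87.87721110866727
```

>>> play_rows(dp=[[0,0,0],[0,0,0],[0,0,0],[0,0,0],[0,0,0],[0,0,0],[0,0,0],[0,0,0]], yaw=[0,0,0,0,0,0,0,0], gripper=1)

```text
t: 21.88
ee_pos: [551.0, 96.8, 91.8]
orientation: [-2.504, -1.897, 0.0]
ft_force: [-0.5, -0.3, 0.5]
width: 37.7
grasp_force: 0.0
```

>>> play_rows(dp=[[0,0,0],[0,0,0],[0,0,0],[0,0,0]], yaw=[0,0,0,0])

```text
t: 22.22
ee_pos: [551.2, 96.7, 91.9]
orientation: [2.504, 1.897, 0.0]
ft_force: [0.3, -0.8, -0.3]
width: 23.5
grasp_force: 30.0
```

```bash
python3 r.py 6; python3 -c "
from h import *
o=ctrl.get_obs();print(o['ee_pos'],o['width'])"
```

```text
t22.22 M -0.146 -0.213 -0.103 F 0.27 -0.78 -0.32 q6 0.427 jt6 -0.066 qv 0.00 z 91.9
t22.27 M -0.141 -0.253 -0.070 F 0.92 -1.08 -0.32 q6 0.427 jt6 -0.066 qv -0.00 z 91.8
t22.32 M -0.192 -0.215 -0.082 F 0.68 -0.62 -0.12 q6 0.427 jt6 -0.066 qv 0.00 z 91.8
t22.37 M -0.227 -0.244 -0.047 F 1.15 -0.85 -0.41 q6 0.427 jt6 -0.067 qv 0.00 z 91.8
t22.42 M -0.203 -0.217 -0.068 F 2.19 -1.85 0.45 q6 0.427 jt6 -0.068 qv 0.00 z 91.9
t22.47 M -0.220 -0.295 -0.066 F 1.61 -0.76 -0.30 q6 0.427 jt6 -0.068 qv -0.00 z 91.9
[551.23412744  96.76682772  91.86397951] 23.611138823441397
```

Create f.py:
```python
from h import *
d=np.array([.254,.967]);n=np.array([.967,-.254]);L=[]
for i in range(4):
    if i: viewer.get_image('side')
    o=ctrl.get_obs(); e=np.array(o['ee_pos'][:2])-[551.2,96.75]; F=np.array(o['ft_force'][:2]); L.append([o['t'],F@d,F@n,o['ft_force'][2],-e@d,e@n,o['moment'][2],o['width'],np.array(o['moment'][:2])@n])
print(np.round(L[0],2),np.round(np.mean(L,0),2))
```

```text
(no output)
```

>>> play_rows(dp=[[-0.13,-0.48,0],[-0.13,-0.48,0],[-0.13,-0.48,0]], yaw=[0,0,0])

```text
t: 22.72
ee_pos: [551.1, 96.2, 91.9]
orientation: [-2.504, -1.897, -0.002]
ft_force: [1.8, 4.5, -3.4]
width: 23.5
grasp_force: 30.0
```

```bash
python3 f.py
```

```text
[22.72  4.84  0.64 -3.4   0.55  0.03 -0.04 23.55  1.1 ] [22.79  5.17  0.78 -2.4   0.58 -0.   -0.05 23.53  0.95]
```

>>> play_rows(dp=[[-0.13,-0.48,0],[-0.13,-0.48,0],[-0.13,-0.48,0]], yaw=[0,0,0])

```text
t: 23.12
ee_pos: [550.6, 94.9, 91.9]
orientation: [-2.504, -1.897, -0.002]
ft_force: [2.9, 6.3, -1.8]
width: 23.8
grasp_force: 30.0
```

```bash
python3 f.py
```

```text
[ 2.312e+01  6.860e+00  1.160e+00 -1.830e+00  1.900e+00 -9.000e-02
 -2.000e-02  2.381e+01  1.040e+00] [23.19  6.04  0.81 -2.16  1.95 -0.08 -0.03 23.73  1.02]
```

>>> play_rows(dp=[[-0.13,-0.48,0],[-0.13,-0.48,0],[-0.13,-0.48,0]], yaw=[0,0,0])

```text
t: 23.52
ee_pos: [550.2, 93.5, 91.9]
orientation: [-2.504, -1.897, -0.002]
ft_force: [1.1, 6.1, -2.9]
width: 23.8
grasp_force: 30.0
```

```bash
python3 f.py
```

```text
[23.52  6.2  -0.52 -2.95  3.36 -0.15 -0.03 23.77  1.11] [23.59  6.42  0.17 -2.3   3.42 -0.15 -0.05 23.6   1.06]
```

Block drags at about 6.3 N, within 3–10 N. Drawing it out.

>>> play_rows(dp=[[-0.38,-1.45,0],[-0.5,-1.93,0],[-0.64,-2.42,0],[-0.64,-2.42,0],[-0.64,-2.42,0],[-0.64,-2.42,0],[-0.64,-2.42,0],[-0.64,-2.42,0]], yaw=[0,0,0,0,0,0,0,0])

```text
t: 24.33
ee_pos: [545.3, 75.5, 91.8]
orientation: [-2.503, -1.897, -0.002]
ft_force: [1.9, 6.0, -2.0]
width: 23.8
grasp_force: 30.0
```

```bash
python3 f.py
```

```text
[ 2.433e+01  6.270e+00  3.100e-01 -1.950e+00  2.202e+01 -3.100e-01
 -1.000e-02  2.378e+01  1.070e+00] [ 2.441e+01  5.180e+00  3.000e-02 -1.910e+00  2.230e+01 -3.200e-01
 -1.000e-02  2.364e+01  9.000e-01]
```

>>> play_rows(dp=[[-0.64,-2.42,0],[-0.64,-2.42,0],[-0.64,-2.42,0],[-0.64,-2.42,0],[-0.64,-2.42,0],[-0.64,-2.42,0],[-0.64,-2.42,0],[-0.64,-2.42,0]], yaw=[0,0,0,0,0,0,0,0])

```text
t: 25.15
ee_pos: [539.7, 54.8, 91.8]
orientation: [-2.504, -1.897, 0.001]
ft_force: [0.1, 0.4, -0.6]
width: 23.2
grasp_force: 30.0
```

```bash
python3 f.py
```

```text
[ 2.515e+01  3.900e-01 -2.000e-02 -6.100e-01  4.344e+01 -4.500e-01
 -0.000e+00  2.324e+01  1.000e-01] [ 2.522e+01 -5.900e-01 -2.500e-01  2.300e-01  4.363e+01 -4.300e-01
 -2.000e-02  2.357e+01 -1.100e-01]
```

>>> play_rows(dp=[[-1,-3.9,0],[-1,-3.9,0],[-1,-3.9,0],[-1,-3.9,0],[-1,-3.9,0],[-1,-3.9,0]], yaw=[0,0,0,0,0,0])

```text
t: 25.8
ee_pos: [533.9, 31.4, 91.8]
orientation: [-2.504, -1.897, 0.0]
ft_force: [-0.2, 1.1, -0.4]
width: 23.6
grasp_force: 30.0
```

```bash
python3 f.py
```

```text
[ 2.580e+01  1.020e+00 -4.400e-01 -4.500e-01  6.762e+01 -1.300e-01
  3.000e-02  2.364e+01  2.000e-02] [ 2.588e+01 -4.200e-01 -3.800e-01 -3.000e-01  6.782e+01 -1.600e-01
 -1.000e-02  2.359e+01 -1.000e-01]
```

>>> play_rows(dp=[[0,0,5],[0,0,15],[0,0,20],[-8.4,-22,0],[-8.4,-22,0],[-8.4,-22,0],[-8.4,-22,0],[-8.4,-22,0]], yaw=[0,0,0,0,0,0,0,0])

```text
t: 26.62
ee_pos: [491.7, -78.8, 132.2]
orientation: [2.503, 1.898, 0.0]
ft_force: [0.6, -0.5, -0.7]
width: 23.5
grasp_force: 30.0
```

>>> play_rows(dp=[[-8.4,-22,0],[0,0,-20],[0,0,-35],[0,0,-30],[0,0,-12],[0,0,-6],[0,0,-3],[0,0,0]], yaw=[0,0,0,0,0,0,0,0])

```text
t: 27.28
ee_pos: [484.0, -100.1, 25.9]
orientation: [2.504, 1.898, 0.0]
ft_force: [0.2, -0.6, -1.1]
width: 23.5
grasp_force: 30.0
```

```bash
python3 r.py 3
python3 - <<'E'
from m import *
o=ctrl.get_obs(); print(o['ee_pos'])
p=shot('top'); A=cloud(p); 
q=p['pixels'].astype(int)
k=(A[...,2]>-1)&(A[...,2]<6)&(q.max(-1)<110)&(q[...,2]>=q[...,0])&(A[...,0]>350)&(A[...,0]<720)&(A[...,1]>-220)&(A[...,1]<100)
n,l,s,c=cv2.connectedComponentsWithStats(cv2.morphologyEx(k.astype(np.uint8),cv2.MORPH_CLOSE,np.ones((5,5)))); i=1+s[1:,4].argmax(); print('mat',rect(A[l==i]))
E
```

```text
t27.28 M -0.107 -0.065 -0.021 F 0.22 -0.61 -1.09 q6 0.046 jt6 0.001 qv -0.00 z 25.9
t27.33 M -0.124 -0.069 -0.014 F 0.34 0.35 -1.04 q6 0.046 jt6 0.000 qv -0.00 z 26.5
t27.38 M -0.075 -0.114 -0.055 F 0.06 -0.58 -1.62 q6 0.046 jt6 -0.000 qv -0.00 z 26.8
[ 484.56003185 -100.2571351    26.77758552]
mat [array([519.3, -63. ]), array([333.2, 207.6]), np.float64(7.7)]
```

>>> play_rows(dp=[[0,0,-2],[0,0,-1.5],[0,0,-0.7],[0,0,0],[0,0,0],[0,0,0]], yaw=[0,0,0,0,0,0])

```text
t: 27.93
ee_pos: [483.6, -100.2, 21.7]
orientation: [-2.504, -1.897, 0.0]
ft_force: [-0.1, -0.3, -1.8]
width: 23.3
grasp_force: 30.0
```

```bash
python3 r.py 3
```

```text
t27.93 M -0.083 -0.072 0.006 F -0.13 -0.34 -1.81 q6 0.046 jt6 0.000 qv 0.00 z 21.7
t27.98 M -0.088 -0.051 -0.027 F 0.51 -0.69 -1.87 q6 0.046 jt6 0.000 qv -0.00 z 21.7
t28.03 M -0.114 -0.050 0.011 F 0.16 -0.04 -1.65 q6 0.046 jt6 0.000 qv -0.00 z 21.6
```

>>> play_rows(dp=[[0,0,-0.4],[0,0,0],[0,0,0],[0,0,0]], yaw=[0,0,0,0])

```text
t: 28.37
ee_pos: [483.7, -100.2, 21.2]
orientation: [-2.504, -1.897, -0.0]
ft_force: [-0.4, 0.9, -0.5]
width: 23.5
grasp_force: 30.0
```

```bash
python3 r.py 3
```

```text
t28.37 M -0.080 -0.102 0.032 F -0.44 0.88 -0.48 q6 0.046 jt6 -0.005 qv 0.00 z 21.2
t28.42 M -0.094 -0.046 -0.029 F -0.21 0.73 -0.86 q6 0.046 jt6 -0.005 qv 0.00 z 21.2
t28.47 M -0.051 -0.050 -0.003 F 0.09 1.45 -0.29 q6 0.046 jt6 -0.005 qv 0.00 z 21.2
```

Touching down. Releasing and backing off, then a check of the whole scene.

>>> play_rows(dp=[[0,0,-0.2],[0,0,0]], yaw=[0,0])

```text
t: 28.63
ee_pos: [483.7, -100.2, 21.0]
orientation: [2.504, 1.897, 0.0]
ft_force: [-0.1, -1.3, -1.6]
width: 23.8
grasp_force: 30.0
```

>>> play_rows(dp=[[0,0,0],[0,0,0],[0,0,0],[0,0,0],[0,0,0],[0,0,5],[0,0,25],[0,0,35]], yaw=[0,0,0,0,0,0,0,0], gripper=0)

```text
t: 29.3
ee_pos: [481.4, -99.7, 84.8]
orientation: [-2.5, -1.895, 0.006]
ft_force: [0.7, -0.9, -0.4]
width: 73.3
grasp_force: 0.0
```

>>> play_rows(dp=[[0,0,35],[0,0,35],[-30,-10,25],[-30,-10,0],[-30,-10,0],[-30,0,0],[0,0,0],[0,0,0]], yaw=[0,0,0,0,0,0,0,0])

```text
t: 29.97
ee_pos: [362.7, -130.2, 181.5]
orientation: [2.505, 1.895, 0.001]
ft_force: [0.7, 0.4, 0.1]
width: 87.8
grasp_force: 0.0
```

Run:
```python
from m import *
p=shot('side'); A=cloud(p); q=p['pixels'].reshape(-1,3).astype(int); B=A.reshape(-1,3)
k=(B[:,2]>142)&(B[:,2]<153)&(B[:,1]<-270); 
for x in (474,537,600): Q=B[k&(abs(B[:,0]-x)<28)]; print(x,len(Q),Q.mean(0).round(1),Q[:,2].max())
p2=shot('top'); C=cloud(p2).reshape(-1,3)
for z0,z1 in((48,60),(18,28)):
    Q=C[(C[:,2]>z0)&(C[:,2]<z1)&(C[:,0]>440)&(C[:,0]<560)&(C[:,1]>-140)&(C[:,1]<20)]; print(z0,len(Q),rect(Q) if len(Q)>4 else '',Q[:,2].mean())
a=cv2.resize(p['pixels'][140:440,150:470],(400,375)); b=cv2.resize(p2['pixels'][180:380,180:393],(400,375))
cv2.imwrite('pics/end.png',cv2.cvtColor(np.hstack([a,b]),cv2.COLOR_RGB2BGR)); print(ctrl.get_obs()['ee_pos'])
```

```text
474 183 [ 475.3 -322.5  147.5] 151.03727823822044
537 189 [ 537.7 -335.6  147.3] 150.48955461263392
600 188 [ 600.8 -348.6  147.3] 150.3027573251034
48 79 [array([ 481.1, -101. ]), array([14., 24.]), np.float64(74.0)] 52.640217791411395
18 447 [array([493.2, -59.6]), array([98.8, 24.6]), np.float64(73.9)] 22.516302320151343
[ 364.76179637 -130.44249058  181.60414059]
```

View pics/end.png

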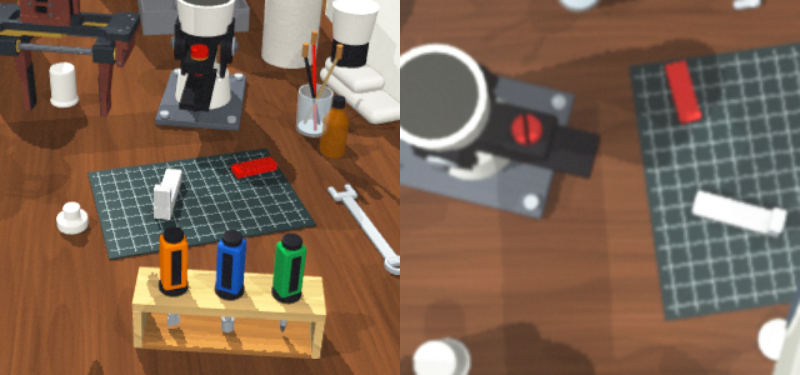

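The block lies flat on the mat (around (740,213) in the picture). The orange driver is seated upright at the same height as its neighbours, and nothing else has moved.

```bash
python3 -c "
from workcell import ticket
print(ticket.close_job())"
```

```text
the job is handed in; nothing more can be done
None
```

The job is handed in: the stop screw is set so the block dragged at about 6 N as it came out, the block lies flat on the mat, and the orange driver is back upright in its rack hole, all in about 30 s.

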